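Fold down the ratchet-propped sample board

ROBOT

A 6-joint arm with a two-finger parallel gripper is mounted at the origin on the work surface. World frame = base frame: x ahead of the robot, y to its left, z up, the work surface at z = 0. Lengths are in m, angles in rad, forces in N, time in s.
With the tool pointing down it reaches from about 0.35 to 0.725 m from the base axis. Payload 6 kg.
Tool frame: the origin (TCP) lies at the very end of the fingers, on their centre line; the grasp point (between the pads) lies r.tcp_to_grasp behind it (r.tcp_to_grasp is the distance from the TCP to the grasp point, in m); z points along the fingers, y is the line along which they close (so a half turn about z gives the same grasp; the last joint's range is limited). The gripper opens to 85 mm and grips with 20 to 120 N. Pads are 22 mm wide; open, the fingers measure 114 mm over their backs; the gripper's body (76 mm by 85 mm) begins 54 mm behind the grasp point. The pads swing forward as they close: fully open they stand 13 mm farther back than shut.
Start: joints at [1.507, 0.04, 0.085, 0, -1.615, -0.334], TCP at [0.232, 0.553, 0.231] pointing down, gripper open.
Joint ranges: [-2.56, 2.56], [-1.29, 2.01], [-1.08, 1.49], [-3.29, 1.98], [-2.81, -0.18], [-2.99, 2.99]. Speed limits (rad/s): [2.57, 2.57, 3.01, 3.14, 3.14, 3.14].

INTERFACE

Orientations are given as [roll, pitch, yaw] about the fixed x, y, z axes, in that order (R = Rz(yaw) Ry(pitch) Rx(roll)).
In Python, from workcell import r gives the robot as it stands. The module is installed in compiled form; this text tells all that it offers.
- The arm moves only by the tool send_rows, never from a script. Its argument "plan" is a list that holds one entry, the list of rows, each a list of 6 numbers: the shift along the tool's x, y, z in mm, then the turn, a rotation vector about the tool's x, y, z in units of 6 degrees (1.0 is 6 degrees). In form: [[[tx, ty, tz, wx, wy, wz], ...]]. A call has 1 to 20 rows; each row shifts and turns the commanded pose from where the row before left it, along the tool's axes as they then stand; what a row does not reach is not made up. A row lasts 1/12 s, in which the tool goes at most 41.7 mm and 7.16 degrees, less where a joint would pass 70% of its speed; a pose out of reach is approached as far as the arm can. A call is refused whole if a number of a shift passes 41.7 or a number of a turn 1, either way. A call with a gripper value outside its range is refused whole. "grip" is the opening in per cent of the stroke, from 0 (shut) to 100 (fully open), set as the call begins (left out, the last holds). The fingers move at their own pace and stop on an object; the grip force is fixed at half the most. Time passes only in rows, so rows that do not move let the fingers close. It gives the time, the measured TCP pose, the force, the opening and the grip force at its end, in the units of the state.
- r.get_obs(): the state, without advancing time (a new reading comes with each control period).
- r.capture(name): name is "scene" or "top"; returns (picture, depth): 384x512x3 uint8, red, green, blue; 384x512 float32, m along the optical axis (not along the pixel's ray), 0 where there is no reading.
- r.get_calibration(name): a dict with "K" (3x3 intrinsics, pixels), "R" (3x3) and "t" (3): a world point X has camera coordinates R X + t. Camera axes: x right, y down, z forward; pixel columns grow to the right and rows downward; lengths in m; the calibration is good to about 2 mm. A picture is of the moment at which its call begins. get_calibration takes no time and is no camera call.
- r.job_done(): hands the job in; it is judged then, once.
The state is a dict: "time": time; "joint_positions": joint angles; "joint_velocities": joint speeds; "effort": joint torques, N m; "ee_pos": TCP position; "tcp_rot": TCP orientation; "force": force on the tool from outside, world axes, zero at the start; "ft_torque": the same for the moment, N m; "grip_width": finger opening in m; "grip_force": force on a finger pad.
Only numpy, scipy, OpenCV 4.12 (cv2) and the standard library are available. Lean on these libraries where they do the work, as an engineer would, in place of code of your own. Each camera call takes 0.05 s, during which the arm holds its last target. There are 200 camera calls.

TASK

The tilting sample board on the mixing bench is propped up on its ratchet. Fold it away: raise it by its bar through the remaining notches and past the top, until the weighted pawl tips over and lets go, then lower it gently until it lies fully flat on its stand, and let go of it. Do not disturb the other things on the bench.

Things in the scene. Friction and masses are not known exactly. Their poses are not given: they have to be found in the camera images.
- board (a joint): tilt of the board about its hinge, rad: 0 = flat on the stand, grows as the free edge rises, hard stop at 1.32. It starts resting in one of the ratchet's notches: 0.25, 0.45, 0.65 or 0.85 (within 0.02). It can always be raised (2 to 6 N upwards at the bar). Tripped at about 1.15, it can be lowered all the way; let go between 0.85 and there, it falls back to the top notch
- board_mid (a point): middle of the board's thickness, 105 mm from the hinge axis: a grey plate 180 x 260 mm, 10 mm thick, 0.5 kg give or take 30 %, with two paper colour cards on its face. Axes as bar. Hinged along the stand's near edge (towards the robot when the stand is not turned). Let go with the ratchet off, it drops fast and slams
- pawl (a joint): turn of the weighted pawl, rad: 0 = dropped between the ratchet teeth (holding the board), up to about 0.2 as it rides over a tooth, 0.9 = tipped over, clear of the teeth (board free to go down). It balances near 0.42 and falls either way. A pin on the board tips it over as the board passes about 1.15 going up; another tips it back to 0 at about 0.1 going down, ready for next time
- weight (a point): centre of the pawl's weight, a dark round disc 28 mm across on a stalk, beside the board at the stand's +y side, at most 205 mm above the bench. It leans towards the hinge side (-x) when the pawl holds, away from it (+x) when tipped over
- bar (a point): centre of the lifting bar: round steel, 14 mm in diameter, 140 mm long along y, held parallel to the board's free edge by an arm at each end, 235 mm from the hinge axis; the gap between it and the board's edge is 33 mm. It moves on a circle about the hinge. Axes as the board's: x from hinge to bar in the board's plane, y along the bar, z out of the upper face
- hinge (a point): fixed point on the hinge axis in line with the middle of the bar, 55 mm above the bench. Axes as the stand's: x level, from the hinge towards where the bar lies when flat, y along the hinge axis, z up. The stand is fixed to the bench and reaches from 20 mm behind to 200 mm ahead of the hinge, 146 mm to -y, 185 mm to +y: only the bench lies beneath the flat bar
- tape: roll of masking tape lying flat, 90 mm across, 25 mm high; origin at its underside; bystander beside the stand
- cup_a: white mixing cup, 72 mm across, 90 mm high; origin at its underside; bystander beside the stand
- tin: paint tin 80 mm across, 100 mm high; origin at its underside; bystander to the right
- tin_b: small tin 60 mm across, 80 mm high; origin at its underside; bystander to the right
- cup_b: white mixing cup, 84 mm across, 110 mm high; origin at its underside; bystander to the left
- thinner: white bottle 70 mm across, 170 mm high; origin at its underside; bystander to the left
- spatula: spatula 260 mm long lying on the bench beyond the stand; bystander

How it is judged:
On the way:
1. the board has been raised past its top notch and the pawl has tipped over (value of joint board above 1 rad and value of joint pawl above 0.6 rad), for 0.05 s.
At the end, for the whole second after the job is handed in: the board lies flat (tilt under 0.04 rad, 9 mm at the bar), at rest, let go (value of joint board below 0.04 rad and velocity of joint board between -0.05 and 0.05 rad/s); the robot touches nothing.
It fails at once if the board was dropped: still falling faster than 1.5 rad/s (0.35 m/s at the bar) just above the stand (value of joint board below 0.15 rad and velocity of joint board below -1.5 rad/s).
It fails at once if a bystander was shifted by more than 30 mm (distance of any of tape, cup_a, tin, tin_b, cup_b, thinner, spatula from where it was at the start of the episode above 0.03 m).
It also fails if it takes over 42 s, if anything falls off the work surface, if the arm or the gripper's body presses on something with over 40 N, if the wrist force passes 120 N, or if a joint passes its speed limit or range.

## Working session

There is one attempt and no reset: what is moved stays moved. The work goes in short steps, Python scripts to look and compute and a tool call to move; the robot and the scene stay as the last step left them, time stands still between calls to the robot, and variables do not carry over. Pictures are saved under pics/ and viewed, at most 10 in all, crops included, and the job is handed in when it is done.

Besides the shell and the picture viewer there is one more tool, called after ">>>" as name(argument=value, ...) on one line, values as JSON. send_rows: Moves the arm, as the interface text tells. Its arguments: {"type":"object","properties":{"plan":{"type":"array"},"grip":{"type":"number"}},"required":["plan"]}

```bash
mkdir -p pics; python3 - <<'E'
from workcell import r
import cv2,numpy as np
for n in("scene","top"):
    p,d=r.capture(n); cv2.imwrite(f"pics/{n}0.png",p[:,:,::-1]); np.save(f"{n}_d.npy",d)
    c=r.get_calibration(n); print(n,c["K"].tolist(),(-c["R"].T@c["t"]).round(3),c["R"].round(3).tolist())
o=r.get_obs(); print(o, r.tcp_to_grasp)
E
```

```text
scene [[494.5782176808537, 0.0, 267.7162900182382], [0.0, 494.5782176808537, 194.00110097410084], [0.0, 0.0, 1.0]] [ 1.565 -0.076  1.421] [[0.082, 0.997, -0.003], [0.791, -0.067, -0.608], [-0.606, 0.047, -0.794]]
top [[424.7592544204536, 0.0, 257.0308835680587], [0.0, 424.7592544204536, 195.4864351376592], [0.0, 0.0, 1.0]] [ 0.368 -0.023  1.718] [[0.009, -1.0, -0.015], [-0.989, -0.007, -0.151], [0.151, 0.017, -0.988]]
{'time': 0.1, 'joint_positions': array([ 1.50668578e+00,  4.07840060e-02,  8.38824112e-02, -4.11825178e-04,
       -1.61551463e+00, -3.33679319e-01]), 'joint_velocities': array([-0.00292456,  0.00019909,  0.00335669,  0.0017658 ,  0.00106121,
        0.0003902 ]), 'effort': array([-5.01344679e-03, -3.69339716e+01,  3.48285198e+01,  6.95170149e+00,
       -4.37461742e-03, -3.56924623e-07]), 'ee_pos': array([0.23225629, 0.55289065, 0.2303442 ]), 'tcp_rot': array([ 3.13992735e+00, -1.41801232e-04, -3.97771667e-01]), 'force': array([ 0.24963445, -0.0134494 , -0.32769499]), 'ft_torque': array([-0.02985766,  0.04019006,  0.02718861]), 'grip_force': 0.0, 'grip_width': 0.08534044163881332} 0.0187
```

View pics/scene0.png

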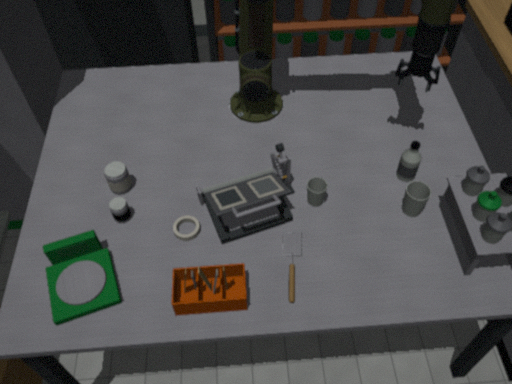

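View pics/top0.png

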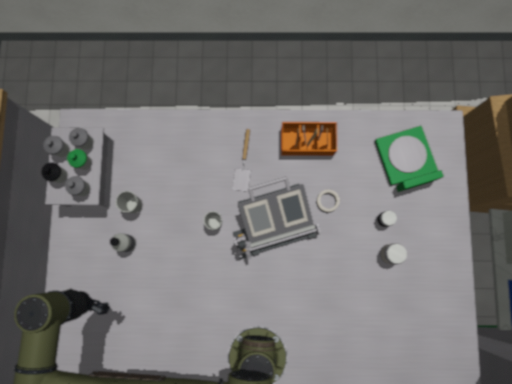

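```bash
python3 - <<'E'
import cv2
a=cv2.imread("pics/scene0.png")[130:250,170:340]; b=cv2.imread("pics/top0.png")[165:270,195:355]
f=lambda i:cv2.convertScaleAbs(cv2.resize(i,None,fx=4.7,fy=4.7,interpolation=cv2.INTER_CUBIC),alpha=1.6)
cv2.imwrite("pics/s1.png",f(a));cv2.imwrite("pics/t1.png",f(b))
E
```

```text
(no output)
```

View pics/s1.png

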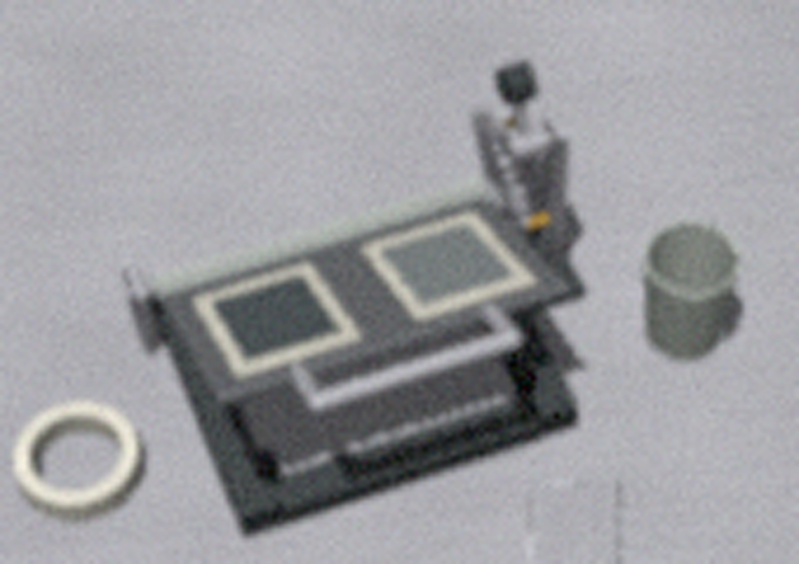

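View pics/t1.png

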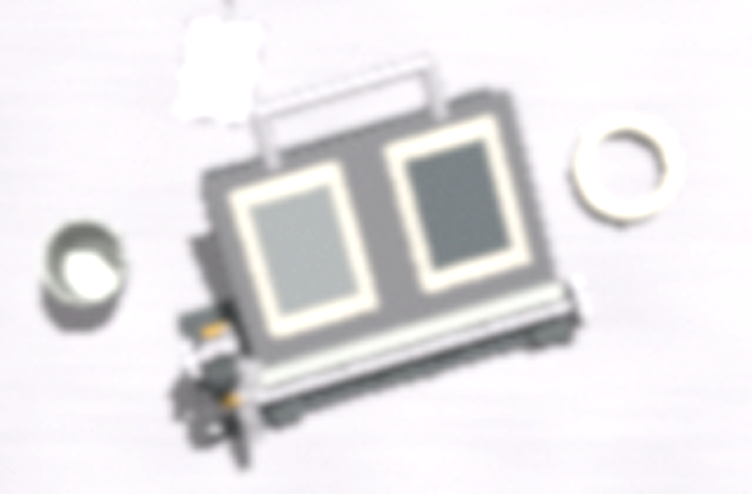

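```bash
cat > h.py <<'E'
from workcell import r
import numpy as np,cv2
C={n:r.get_calibration(n) for n in("scene","top")}
def ray(n,u,v):
    c=C[n]; return -c["R"].T@c["t"], c["R"].T@np.linalg.solve(c["K"],[u,v,1.])
def tri(s,t):
    a,da=ray("scene",*s); b,db=ray("top",*t)
    k=np.linalg.lstsq(np.c_[da,-db],b-a,rcond=None)[0]
    p,q=a+k[0]*da,b+k[1]*db
    return (p+q)/2,np.linalg.norm(p-q)
def cloud(n,d,poly):
    m=np.zeros(d.shape,np.uint8); cv2.fillPoly(m,[np.int32(poly)],1)
    v,u=np.nonzero((m>0)&(d>0)); z=d[v,u]; c=C[n]
    return (np.linalg.solve(c["K"],np.c_[u,v,np.ones(len(u))].T*z).T-c["t"])@c["R"]
E
python3 - <<'E'
from h import *
S=lambda x,y:(170+x/4.7,130+y/4.7); T=lambda x,y:(195+x/4.7,165+y/4.7)
L=tri(S(520,340),T(258,108)); R_=tri(S(315,400),T(432,62)); print("bar ends",L,R_,np.linalg.norm(L[0]-R_[0]))
w=tri(S(517,82),T(195,432));print("weight",w)
P=[cloud("scene",np.load("scene_d.npy"),[S(200,300),S(470,220),S(550,285),S(235,370)]),cloud("top",np.load("top_d.npy"),[T(230,190),T(500,110),T(545,265),T(270,335)])]
for p in P+[np.vstack(P)]:
    c=np.median(p,0); p=p[np.linalg.norm(p-c,axis=1)<.2]
    for _ in range(3):
        c=p.mean(0); n=np.linalg.svd(p-c)[2][2]; n*=np.sign(n[2]); e=(p-c)@n; p=p[abs(e)<2.5*e.std()+1e-4]
    tilt=np.arccos(n[2]); h=-n[:2]/np.linalg.norm(n[:2]); print(len(p),c,n,"tilt",tilt,"yaw",np.arctan2(h[1],h[0]),"rms",e.std())
    # hinge line: point along up-slope dir through bar mid
    m=(L[0]+R_[0])/2; X=np.r_[h*np.cos(tilt),np.sin(tilt)]
    c5=c-.005*n; print("hinge dist from bar mid height",(m[2]-.055)/np.sin(tilt),"bar off plane",(m-c5)@n)
    H=m-X*((m-c5)@n*0+.235); Hl=c5-X*((c5[2]-.055)/np.sin(tilt)); y=np.r_[-h[1],h[0],0]
    print("hinge A",H,"hinge B",Hl+y*((m-Hl)@y))
for n,uv in(("top",[(213,221),(328,201),(242,180),(246,140)]),):
    for u,v in uv:
        a,d=ray(n,u,v); print(uv and (u,v),(a-d*a[2]/d[2]).round(3))
E
```

```text
bar ends (array([0.63474811, 0.03398767, 0.15356012]), np.float64(0.007193369971379002)) (array([ 0.67263952, -0.10546107,  0.15354038]), np.float64(0.004762183158565035)) 0.14450504683053447
weight (array([0.37891466, 0.06922732, 0.13244597]), np.float64(0.016871507841689934))
1183 [ 0.55051038 -0.06372425  0.11119   ] [-0.41187618 -0.12391594  0.90277509] tilt 0.4446178814937188 yaw 0.2922430826889963 rms 0.002081395744888286
hinge dist from bar mid height 0.2291264450863667 bar off plane -0.0027251170152496032
hinge A [ 0.45053691 -0.09685793  0.05247371] hinge B [ 0.4495474  -0.09715563  0.055     ]
2043 [ 0.54791085 -0.07199852  0.11082439] [-0.40992195 -0.1266173   0.90328958] tilt 0.4434202016616246 yaw 0.2995848874729354 rms 0.003463060828695853
hinge dist from bar mid height 0.22970404913034537 bar off plane -0.004360306125233473
hinge A [ 0.4508756  -0.09838349  0.05272787] hinge B [ 0.44573584 -0.09997107  0.055     ]
3187 [ 0.54891945 -0.06886939  0.11092056] [-0.40981913 -0.12412089  0.90368262] tilt 0.44250318809501593 yaw 0.2940854429303653 rms 0.00303098130121272
hinge dist from bar mid height 0.23014849238696383 bar off plane -0.003527283725192261
hinge A [ 0.45044574 -0.09729393  0.05292257] hinge B [ 0.44675798 -0.09841084  0.055     ]
(213, 221) [0.524 0.184 0.   ]
(328, 201) [ 0.609 -0.283  0.   ]
(242, 180) [0.694 0.068 0.   ]
(246, 140) [0.864 0.054 0.   ]
```

>>> send_rows(plan=[[[0,0,-10,0,0,0.947],[0,0,-10,0,0,0.947],[0,0,-10,0,0,0.947],[0,0,-10,0,0,0.947],[0,0,-10,0,0,0.947],[0,0,-10,0,0,0.947],[0,0,-10,0,0,0.947],[0,0,-10,0,0,0.947],[0,0,-10,0,0,0.947]]], grip=36)

```text
time: 0.85
ee_pos: [0.2323, 0.553, 0.3212]
tcp_rot: [3.141, -0.001, -1.295]
force: [-0.4, -0.2, 0.2]
grip_width: 0.0308
grip_force: 0.0
```

>>> send_rows(plan=[[[20,-7,0,0,0,0],[35,-12.5,0,0,0,0],[35,-12.5,0,0,0,0],[35,-12.5,0,0,0,0],[35,-12.5,0,0,0,0],[35,-12.5,0,0,0,0],[35,-12.5,0,0,0,0],[35,-12.5,0,0,0,0],[35,-12.5,0,0,0,0],[35,-12.5,0,0,0,0],[35,-12.5,0,0,0,0],[35,-12.5,0,0,0,0],[35,-12.5,0,0,0,0],[35,-12.5,0,0,0,0],[35,-12.5,0,0,0,0],[35,-12.5,0,0,0,0],[35,-12.5,0,0,0,0],[35,-12.5,0,0,0,0],[35,-12.5,0,0,0,0],[20,-7,0,0,0,0]]])

```text
time: 2.52
ee_pos: [0.6487, -0.0276, 0.3197]
tcp_rot: [3.139, -0.0, -1.292]
force: [-0.8, 0.9, -0.5]
grip_width: 0.0307
grip_force: 0.0
```

>>> send_rows(plan=[[[0,0,0,0,0,0],[0,0,0,0,0,0]]])

```text
time: 2.68
ee_pos: [0.6479, -0.0256, 0.3197]
tcp_rot: [3.139, 0.0, -1.293]
force: [0.1, -0.0, -0.1]
grip_width: 0.0306
grip_force: 0.0
```

>>> send_rows(plan=[[[5.5,-0.5,25,0,0,0],[5.5,-0.5,30,0,0,0],[0,0,30,0,0,0],[0,0,25,0,0,0],[0,0,15,0,0,0],[0,0,0,0,0,0]]])

```text
time: 3.18
ee_pos: [0.6494, -0.0335, 0.1917]
tcp_rot: [3.135, 0.002, -1.289]
force: [-0.3, -0.2, -1.0]
grip_width: 0.0311
grip_force: 0.0
```

```bash
python3 - <<'E'
from h import *
im=[]
for n,(a,b,c,d) in(("scene",(160,250,200,310)),("top",(140,230,220,330))):
    p,_=r.capture(n); im.append(cv2.convertScaleAbs(cv2.resize(p[a:b,c:d,::-1],None,fx=3.6,fy=3.6,interpolation=cv2.INTER_CUBIC),alpha=1.5))
cv2.imwrite("pics/h1.png",np.hstack(im)); print(r.get_obs()["ee_pos"])
E
```

```text
[ 0.65127988 -0.03420339  0.19702195]
```

View pics/h1.png

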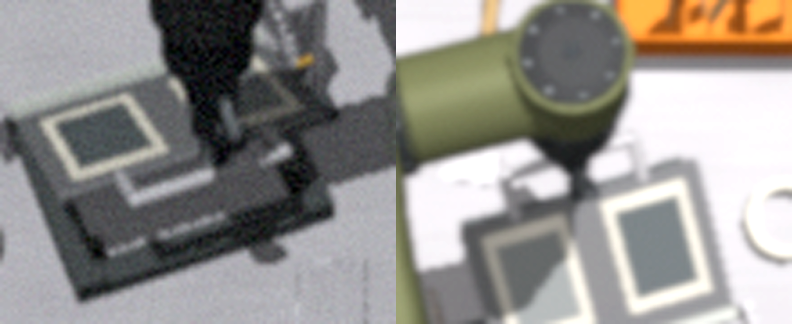

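The gripper hangs over the middle of the bar: in the left crop, fingers near (225,150), bar from (130,195) to (285,150). Next I descend in small steps and watch the force.

>>> send_rows(plan=[[[0,0,15,0,0,0],[0,0,15,0,0,0],[0,0,10,0,0,0],[0,0,5,0,0,0],[0,0,0,0,0,0],[0,0,0,0,0,0]]])

```text
time: 3.78
ee_pos: [0.6519, -0.0348, 0.1524]
tcp_rot: [-3.141, -0.001, -1.29]
force: [0.9, 0.4, -0.1]
grip_width: 0.031
grip_force: 0.0
```

>>> send_rows(plan=[[[0,0,8,0,0,0],[0,0,6,0,0,0],[0,0,0,0,0,0],[0,0,0,0,0,0]]])

```text
time: 4.12
ee_pos: [0.6513, -0.0349, 0.1367]
tcp_rot: [3.14, -0.0, -1.29]
force: [-0.4, -0.7, -0.1]
grip_width: 0.0309
grip_force: 0.0
```

>>> send_rows(plan=[[[0,0,0,0,0,0],[0,0,0,0,0,0],[0,0,0,0,0,0],[0,0,0,0,0,0],[0,0,0,0,0,0],[0,0,0,0,0,0]]], grip=0)

```text
time: 4.62
ee_pos: [0.6527, -0.0346, 0.1384]
tcp_rot: [-3.138, -0.001, -1.29]
force: [4.4, -0.2, 1.2]
grip_width: 0.0116
grip_force: 58.4
```

```bash
python3 - <<'E'
import numpy as np
for t in (np.arange(.445,1.26,.04),np.r_[np.arange(1.245,-.001,-.04)]):
    print([[0,round(y,1),round(z,1)] for y,z in zip(-235*np.diff(np.cos(t)),-235*np.diff(np.sin(t)))])
E
```

```text
[[0, np.float64(4.2), np.float64(-8.4)], [0, np.float64(4.5), np.float64(-8.2)], [0, np.float64(4.9), np.float64(-8.0)], [0, np.float64(5.2), np.float64(-7.8)], [0, np.float64(5.5), np.float64(-7.6)], [0, np.float64(5.8), np.float64(-7.4)], [0, np.float64(6.1), np.float64(-7.2)], [0, np.float64(6.4), np.float64(-6.9)], [0, np.float64(6.6), np.float64(-6.6)], [0, np.float64(6.9), np.float64(-6.4)], [0, np.float64(7.2), np.float64(-6.1)], [0, np.float64(7.4), np.float64(-5.8)], [0, np.float64(7.6), np.float64(-5.5)], [0, np.float64(7.8), np.float64(-5.2)], [0, np.float64(8.0), np.float64(-4.9)], [0, np.float64(8.2), np.float64(-4.6)], [0, np.float64(8.4), np.float64(-4.2)], [0, np.float64(8.6), np.float64(-3.9)], [0, np.float64(8.7), np.float64(-3.5)], [0, np.float64(8.8), np.float64(-3.2)]]
[[0, np.float64(-8.8), np.float64(3.2)], [0, np.float64(-8.7), np.float64(3.5)], [0, np.float64(-8.6), np.float64(3.9)], [0, np.float64(-8.4), np.float64(4.2)], [0, np.float64(-8.2), np.float64(4.6)], [0, np.float64(-8.0), np.float64(4.9)], [0, np.float64(-7.8), np.float64(5.2)], [0, np.float64(-7.
[... 241 characters left out ...]
), np.float64(7.2)], [0, np.float64(-5.8), np.float64(7.4)], [0, np.float64(-5.5), np.float64(7.6)], [0, np.float64(-5.2), np.float64(7.8)], [0, np.float64(-4.9), np.float64(8.0)], [0, np.float64(-4.5), np.float64(8.2)], [0, np.float64(-4.2), np.float64(8.4)], [0, np.float64(-3.9), np.float64(8.6)], [0, np.float64(-3.5), np.float64(8.7)], [0, np.float64(-3.2), np.float64(8.8)], [0, np.float64(-2.8), np.float64(9.0)], [0, np.float64(-2.5), np.float64(9.1)], [0, np.float64(-2.1), np.float64(9.2)], [0, np.float64(-1.7), np.float64(9.2)], [0, np.float64(-1.4), np.float64(9.3)], [0, np.float64(-1.0), np.float64(9.3)], [0, np.float64(-0.6), np.float64(9.4)], [0, np.float64(-0.2), np.float64(9.4)]]
```

>>> send_rows(plan=[[[0,4.2,-8.4,0,0,0],[0,4.5,-8.2,0,0,0],[0,4.9,-8,0,0,0],[0,0,0,0,0,0]]])

```text
time: 4.95
ee_pos: [0.6393, -0.0387, 0.1643]
tcp_rot: [-3.137, -0.001, -1.29]
force: [6.9, -0.3, 0.9]
grip_width: 0.0121
grip_force: 59.5
```

>>> send_rows(plan=[[[0,5.2,-7.8,0,0,0],[0,5.5,-7.6,0,0,0],[0,5.8,-7.4,0,0,0],[0,6.1,-7.2,0,0,0],[0,0,0,0,0,0]]])

```text
time: 5.37
ee_pos: [0.618, -0.0453, 0.1947]
tcp_rot: [-3.136, -0.002, -1.291]
force: [8.8, -1.0, 3.2]
grip_width: 0.0122
grip_force: 59.9
```

```bash
python3 - <<'E'
from h import *
im=[]
for n,(a,b,c,d) in(("scene",(150,240,190,300)),("top",(140,230,220,330))):
    p,_=r.capture(n); im.append(cv2.convertScaleAbs(cv2.resize(p[a:b,c:d,::-1],None,fx=3.6,fy=3.6,interpolation=cv2.INTER_CUBIC),alpha=1.5))
cv2.imwrite("pics/h2.png",np.hstack(im)); o=r.get_obs(); print(o["ee_pos"],o["force"],o["ft_torque"])
E
```

```text
[ 0.6187693  -0.04502256  0.19372435] [ 9.19604602 -1.55300456  4.13524959] [-0.27466696 -3.40249352  0.18122695]
```

View pics/h2.png

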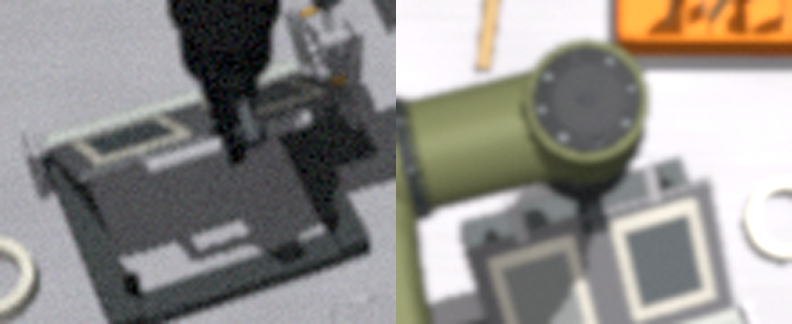

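The board is rising with the bar between the fingers (left crop, bar at (150–300,120–160)), and the forces are small. I'll keep raising it.

>>> send_rows(plan=[[[0,6.2,-6.9,0,0,0],[0,6.5,-6.6,0,0,0],[0,6.8,-6.4,0,0,0],[0,7.1,-6.1,0,0,0],[0,7.3,-5.8,0,0,0],[0,7.5,-5.5,0,0,0],[0,0,0,0,0,0]]])

```text
time: 6.05
ee_pos: [0.5786, -0.0573, 0.2328]
tcp_rot: [-3.134, -0.003, -1.291]
force: [9.3, -3.0, 6.8]
grip_width: 0.0119
grip_force: 60.4
```

>>> send_rows(plan=[[[0,7.8,-5.2,0,0,0],[0,8,-4.9,0,0,0],[0,8.2,-4.6,0,0,0],[0,8.4,-4.2,0,0,0],[0,8.6,-3.9,0,0,0],[0,0,0,0,0,0]]])

```text
time: 6.55
ee_pos: [0.5393, -0.0694, 0.2569]
tcp_rot: [-3.132, -0.005, -1.292]
force: [9.0, -4.9, 12.8]
grip_width: 0.0118
grip_force: 61.0
```

>>> send_rows(plan=[[[0,8.6,-4.5,0,0,0],[0,8.8,-4.2,0,0,0],[0,0,0,0,0,0],[0,0,0,0,0,0]]])

```text
time: 6.88
ee_pos: [0.5225, -0.0745, 0.2642]
tcp_rot: [-3.135, -0.005, -1.292]
force: [7.7, -6.3, 9.9]
grip_width: 0.012
grip_force: 61.3
```

```bash
python3 - <<'E'
from h import *
im=[]
for n,(a,b,c,d) in(("scene",(120,210,215,325)),("top",(190,280,200,310))):
    p,_=r.capture(n); im.append(cv2.convertScaleAbs(cv2.resize(p[a:b,c:d,::-1],None,fx=3.6,fy=3.6,interpolation=cv2.INTER_CUBIC),alpha=1.5))
cv2.imwrite("pics/h3.png",np.hstack(im)); o=r.get_obs(); print(o["ee_pos"],o["force"],o["ft_torque"])
E
```

```text
[ 0.52273906 -0.07441389  0.26414132] [ 6.86220281 -6.69380239 10.14111322] [-2.07176069 -3.00567801  0.17844252]
```

View pics/h3.png

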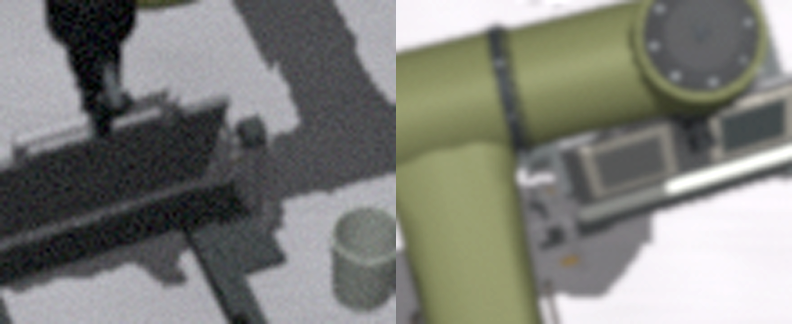

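The weight has moved from scene pixel (280,147) to (284,156). That is about 40 mm towards +x, so the pawl has tipped. I'll lower the board back along the same path and watch the force as it passes the notches.

>>> send_rows(plan=[[[0,-8.8,4.2,0,0,0],[0,-8.6,4.5,0,0,0],[0,-8.6,3.9,0,0,0],[0,-8.4,4.2,0,0,0],[0,-8.2,4.6,0,0,0],[0,-8,4.9,0,0,0],[0,-7.8,5.2,0,0,0],[0,-7.5,5.5,0,0,0],[0,-7.3,5.8,0,0,0],[0,0,0,0,0,0]]])

```text
time: 7.82
ee_pos: [0.5945, -0.0525, 0.22]
tcp_rot: [-3.135, -0.004, -1.29]
force: [9.6, -1.0, 11.0]
grip_width: 0.0116
grip_force: 63.9
```

>>> send_rows(plan=[[[0,-7.1,6.1,0,0,0],[0,-6.8,6.4,0,0,0],[0,0,0,0,0,0]]])

```text
time: 8.07
ee_pos: [0.6077, -0.0485, 0.2068]
tcp_rot: [-3.135, -0.003, -1.29]
force: [9.9, -0.4, 8.8]
grip_width: 0.012
grip_force: 64.6
```

>>> send_rows(plan=[[[0,-6.5,6.6,0,0,0],[0,-6.2,6.9,0,0,0],[0,-6.1,7.2,0,0,0],[0,-5.8,7.4,0,0,0],[0,-5.5,7.6,0,0,0],[0,-5.2,7.8,0,0,0],[0,0,0,0,0,0]]])

```text
time: 8.65
ee_pos: [0.641, -0.0382, 0.1614]
tcp_rot: [-3.137, -0.002, -1.29]
force: [10.4, -1.2, 3.4]
grip_width: 0.0119
grip_force: 67.1
```

>>> send_rows(plan=[[[0,-4.9,8,0,0,0],[0,-4.5,8.2,0,0,0],[0,-4.2,8.4,0,0,0],[0,-3.9,8.6,0,0,0],[0,0,0,0,0,0]]])

```text
time: 9.07
ee_pos: [0.6574, -0.0332, 0.1272]
tcp_rot: [-3.139, -0.001, -1.29]
force: [10.1, -0.1, 3.2]
grip_width: 0.0116
grip_force: 68.3
```

>>> send_rows(plan=[[[0,-3.5,8.7,0,0,0],[0,-3.2,8.8,0,0,0],[0,-2.8,9,0,0,0],[0,-2.5,9.1,0,0,0],[0,-2.1,9.2,0,0,0],[0,0,0,0,0,0]]])

```text
time: 9.57
ee_pos: [0.6703, -0.0292, 0.0813]
tcp_rot: [-3.14, -0.0, -1.29]
force: [10.2, 0.6, 0.1]
grip_width: 0.0119
grip_force: 70.5
```

>>> send_rows(plan=[[[0,-1.7,9,0,0,0],[0,-1.2,7,0,0,0],[0,-0.8,6,0,0,0],[0,-0.5,5,0,0,0],[0,-0.4,5,0,0,0],[0,0,0,0,0,0]]])

```text
time: 10.07
ee_pos: [0.6742, -0.0281, 0.0497]
tcp_rot: [-3.14, 0.0, -1.29]
force: [10.9, 1.5, -1.2]
grip_width: 0.0119
grip_force: 71.8
```

>>> send_rows(plan=[[[0,-0.2,3,0,0,0],[0,0,3,0,0,0],[0,0,3,0,0,0],[0,0,0,0,0,0]]])

```text
time: 10.4
ee_pos: [0.6745, -0.028, 0.0415]
tcp_rot: [-3.14, -0.0, -1.29]
force: [9.9, 1.6, -0.2]
grip_width: 0.0118
grip_force: 71.9
```

>>> send_rows(plan=[[[0,0,2,0,0,0],[0,0,2,0,0,0],[0,0,0,0,0,0]]])

```text
time: 10.65
ee_pos: [0.6746, -0.028, 0.0379]
tcp_rot: [-3.14, -0.0, -1.29]
force: [9.0, 0.6, -0.2]
grip_width: 0.0115
grip_force: 71.9
```

>>> send_rows(plan=[[[0,0,2,0,0,0],[0,0,2,0,0,0],[0,0,0,0,0,0],[0,0,0,0,0,0]]])

```text
time: 10.98
ee_pos: [0.6746, -0.028, 0.0347]
tcp_rot: [-3.14, -0.0, -1.29]
force: [8.0, 1.2, 1.8]
grip_width: 0.0118
grip_force: 72.1
```

>>> send_rows(plan=[[[0,0,2,0,0,0],[0,0,2,0,0,0],[0,0,0,0,0,0]]])

```text
time: 11.23
ee_pos: [0.6747, -0.028, 0.0344]
tcp_rot: [-3.139, -0.002, -1.289]
force: [-1.0, 3.8, 17.8]
grip_width: 0.0115
grip_force: 73.7
```

The height holds at 34 mm while the upward force climbs to 18 N, so the board is seated. Now I'll release it and rise.

>>> send_rows(plan=[[[0,0,0,0,0,0],[0,0,0,0,0,0],[0,0,0,0,0,0],[0,0,0,0,0,0],[0,0,0,0,0,0]]], grip=34)

```text
time: 11.65
ee_pos: [0.6727, -0.0288, 0.0296]
tcp_rot: [3.139, 0.0, -1.291]
force: [-0.1, 0.8, -0.6]
grip_width: 0.0291
grip_force: 0.0
```

>>> send_rows(plan=[[[0,0,-5,0,0,0],[0,0,-10,0,0,0],[0,0,-15,0,0,0],[0,0,-25,0,0,0],[0,0,-25,0,0,0],[0,0,-30,0,0,0],[0,0,-30,0,0,0],[0,0,-30,0,0,0],[0,0,0,0,0,0]]])

```text
time: 12.4
ee_pos: [0.6757, -0.0293, 0.2108]
tcp_rot: [-3.13, -0.004, -1.291]
force: [2.0, -0.6, 1.7]
grip_width: 0.0292
grip_force: 0.0
```

```bash
python3 - <<'E'
from h import *
im=[]
for n,(a,b,c,d) in(("scene",(130,250,170,310)),("top",(160,280,200,340))):
    p,dd=r.capture(n); im.append(cv2.convertScaleAbs(cv2.resize(p[a:b,c:d,::-1],None,fx=2.8,fy=2.8,interpolation=cv2.INTER_CUBIC),alpha=1.5)); np.save(n+"_d2.npy",dd)
cv2.imwrite("pics/h4.png",np.hstack(im)); o=r.get_obs(); print(o["ee_pos"],o["force"],o["grip_width"])
E
```

```text
[ 0.67417335 -0.02849914  0.20419523] [-0.08459961  0.57332435 -1.06081408] 0.029234623252178068
```

View pics/h4.png

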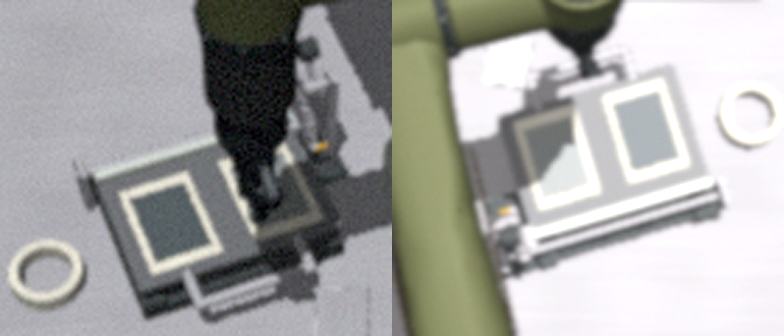

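The board lies flat, the bar is free and the gripper is clear above it. One check of the tilt, and the job is handed in if it is flat.

```bash
python3 - <<'E'
from h import *
S=lambda x,y:(170+x/2.8,130+y/2.8); T=lambda x,y:(200+(x-392)/2.8,160+y/2.8)
p=np.vstack([cloud("scene",np.load("scene_d2.npy"),[S(125,195),S(190,180),S(215,245),S(155,265)]),cloud("top",np.load("top_d2.npy"),[T(605,95),T(665,80),T(690,165),T(630,180)])])
p=p[abs(p[:,2]-np.median(p[:,2]))<.02]
c=p.mean(0);n=np.linalg.svd(p-c)[2][2];n*=np.sign(n[2]);tilt=np.arctan2(-n[:2]@[.96,.28],n[2]);print(len(p),c,n,tilt)
if abs(tilt)<.05 and abs(c[2]-.06)<.006: print(r.job_done())
E
```

```text
1371 [ 0.57944916 -0.12760406  0.06212381] [ 3.11749386e-03 -3.06068860e-04  9.99995094e-01] -0.0029071008997255815
the job is handed in; nothing more can be done
None
```

The board was raised past its top notch until the pawl tipped, lowered gently until flat (tilt measured at about 0.00 rad) and released; I handed the job in at about 12.5 s, without a separate check of the bystanders' positions.

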